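# Rebuild the spice-tin column with the tins and cover that fit

## Task

The wrong tin has been left on the column's first tin on the wooden stand: move that small tin upright into the plywood tray. Then stack every loose tin of the same size as the stand's tin squarely on it in one column, edges flush, and finish with the one wooden cover of that size square on top. Leave the larger tin, the covers that do not fit and everything else where they are.

Things in the scene. Friction and masses are not known exactly. Their poses are not given: they have to be found in the camera images.
- base: fixed: wooden stand 100 x 100 x 14 mm with the column's first closed square stainless tin (60 x 60 mm footprint, 36 mm high) centred on it, sides parallel to the stand's; origin at the centre of the stand's underside on the worktop, x and y along the sides
- base_top (a point): centre of the top face of the first tin, 50 mm above the worktop, where the column is built; axes as base
- tray: fixed: shallow open plywood tray for odd tins, 140 x 140 mm outside, 18 mm high, walls and floor 4-5 mm thick; origin at the centre of its underside
- tin1: closed square stainless tin, 60 x 60 mm footprint, 36 mm high, flat top and bottom; origin at the centre of its underside, z up, x and y along its sides; starts upright on the worktop: one of the tins that match the column (two to four of tin1..tin4 are there, the others absent)
- tin2: closed square stainless tin, 60 x 60 mm footprint, 36 mm high, flat top and bottom; origin at the centre of its underside, z up, x and y along its sides; starts upright on the worktop: one of the tins that match the column (two to four of tin1..tin4 are there, the others absent)
- tin3: closed square stainless tin, 60 x 60 mm footprint, 36 mm high, flat top and bottom; origin at the centre of its underside, z up, x and y along its sides; starts upright on the worktop: one of the tins that match the column (two to four of tin1..tin4 are there, the others absent)
- tin4: closed square stainless tin, 60 x 60 mm footprint, 36 mm high, flat top and bottom; origin at the centre of its underside, z up, x and y along its sides; starts upright on the worktop: one of the tins that match the column (two to four of tin1..tin4 are there, the others absent)
- tin_small: closed square stainless tin, 50 x 50 mm footprint, 36 mm high, flat top and bottom; origin at the centre of its underside, z up, x and y along its sides; an odd, smaller tin: it starts wrongly placed on the column's first tin
- tin_large: closed square stainless tin, 70 x 70 mm footprint, 36 mm high, flat top and bottom; origin at the centre of its underside, z up, x and y along its sides; starts upright on the worktop: an odd, larger tin, to be left alone
- cover: flat square wooden cover 60 x 60 mm, 8 mm thick, with a round knob on top in the middle (20 mm diameter, 24 mm high, top 32 mm above the underside); origin at the centre of its underside, z up, x and y along its sides; on the worktop: the one that fits the column
- cover_small: flat square wooden cover 50 x 50 mm, 8 mm thick, with a round knob on top in the middle (20 mm diameter, 24 mm high, top 32 mm above the underside); origin at the centre of its underside, z up, x and y along its sides; on the worktop: too small, to be left alone
- cover_large: flat square wooden cover 70 x 70 mm, 8 mm thick, with a round knob on top in the middle (20 mm diameter, 24 mm high, top 32 mm above the underside); origin at the centre of its underside, z up, x and y along its sides; on the worktop: too large, to be left alone
- pinch_bowl: bystander: white ceramic pinch bowl, 80 mm diameter, 35 mm high; origin at the centre of its underside
- sieve: bystander: small steel sieve, 92 mm diameter, 34 mm high, wooden handle along its -x reaching 160 mm from the centre; origin at the centre of its underside
Not all that is in view belongs to the job. What is shaped like the tin4 but blue or turquoise is not meant.

How it is judged:
At the end, for the whole second after the job is handed in: Every present 60 mm tin and, above them all, the 60 mm cover stand upright at rest on the stand's tin, each centred on it within 8 mm and turned square to it (any side forward) within 8 degrees; the small tin stands upright on the tray's floor inside its walls (horizontal distance between each of tin1, tin2, tin3, tin4, cover and base_top below 0.008 m and angle between each of tin1, tin2, tin3, tin4, cover's own z axis and vertical below 0.08 rad and (angle between the x axis of tin1 and the x axis of base, either way round below 0.14 rad or angle between the x axis of tin1 and the y axis of base, either way round below 0.14 rad) and linear speed of each of tin1, tin2, tin3, tin4, cover, tin_small below 0.02 m/s and z of each of tin1, tin2, tin3, tin4 in the frame of base_top above -0.003 m and (angle between the x axis of tin2 and the x axis of base, either way round below 0.14 rad or angle between the x axis of tin2 and the y axis of base, either way round below 0.14 rad) and (angle between the x axis of tin3 and the x axis of base, either way round below 0.14 rad or angle between the x axis of tin3 and the y axis of base, either way round below 0.14 rad) and (angle between the x axis of tin4 and the x axis of base, either way round below 0.14 rad or angle between the x axis of tin4 and the y axis of base, either way round below 0.14 rad) and (angle between the x axis of cover and the x axis of base, either way round below 0.14 rad or angle between the x axis of cover and the y axis of base, either way round below 0.14 rad) and z of cover in the frame of base_top above 0.03 m and z of cover in the frame of tin1 above 0.03 m and z of cover in the frame of tin2 above 0.03 m and z of cover in the frame of tin3 above 0.03 m and z of cover in the frame of tin4 above 0.03 m and x of tin_small in the frame of tray between -0.05 and 0.05 m and y of tin_small in the frame of tray between -0.05 and 0.05 m and z of tin_small in the frame of tray below 0.012 m and angle between tin_small's own z axis and vertical below 0.1 rad); the robot touches nothing.
It fails at once if the larger tin is moved more than 3 cm (distance of tin_large from where it was at the start of the episode above 0.03 m).
It fails at once if a cover that does not fit is moved more than 3 cm (distance of any of cover_small, cover_large from where it was at the start of the episode above 0.03 m).
It fails at once if a bystander (pinch bowl, sieve) is moved more than 3 cm (distance of any of pinch_bowl, sieve from where it was at the start of the episode above 0.03 m).
Of tin1, tin2, tin3, tin4 only 2 to 4 are there at a start; the rules pass over those that are not, and their reading is None.
At some moment in a run one of cover may be knocked a few centimetres aside while the robot is not near it.
It also fails if it takes over 210 s, if anything falls off the work surface, if the arm or the gripper's body presses on something with over 40 N, if the wrist force passes 120 N, or if a joint passes its speed limit or range.

## Robot

A 6-joint arm with a two-finger parallel gripper is mounted at the origin on the work surface. World frame = base frame: x ahead of the robot, y to its left, z up, the work surface at z = 0. Lengths are in m, angles in rad, forces in N, time in s.
With the tool pointing down it reaches from about 0.35 to 0.975 m from the base axis. Payload 4.9 kg.
Tool frame: the origin (TCP) lies at the very end of the fingers, on their centre line; the grasp point (between the pads) lies 19 mm behind it (ctrl.tcp_to_grasp is the z of the grasp point in the tool frame, in m); z points along the fingers, y is the line along which they close (so a half turn about z gives the same grasp; the last joint's range is limited). The gripper opens to 85 mm and grips with 20 to 120 N. Pads are 22 mm wide; open, the fingers measure 114 mm over their backs; the gripper's body (76 mm by 85 mm) begins 54 mm behind the grasp point. The pads swing forward as they close: fully open they stand 13 mm farther back than shut.
Start: joints at [1.136, 0.053, 1.613, -0, 1.476, -0.119], TCP at [0.194, 0.594, 0.231] pointing down, gripper open.
Joint ranges: [-3.01, 3.01], [-1.01, 2.22], [0.06, 2.58], [-1.02, 4.17], [0.09, 2.62], [-3.14, 3.14]. Speed limits (rad/s): [2.57, 2.57, 3.14, 3.14, 3.14, 3.14].

## Interface

Orientations are given as a rotation vector (axis times angle).
In Python, from station import ctrl, eyes, job, nets gives the robot as it stands. The module is installed in compiled form; this text tells all that it offers.
- The arm moves only by the tool jog_arm, never from a script. Its argument "commands" is one flat list of numbers, 7 for each row, row after row: the shift along the tool's x, y, z each as a share of 0.06 m, from -1 to 1, then the turn, a rotation vector about the tool's x, y, z each as a share of 0.1 rad, from -1 to 1, then the finger opening in mm, from 0 to 85.4. In form: [x, y, z, ax, ay, az, grip, x, y, z, ax, ay, az, grip, ...]. A call has 1 to 20 rows; each row shifts and turns the commanded pose from where the row before left it, along the tool's axes as they then stand; what a row does not reach is not made up. A row lasts 1/8 s, in which the tool goes at most 62.5 mm and 10.7 degrees, less where a joint would pass 70% of its speed; a pose out of reach is approached as far as the arm can. A call with a number of a shift or a turn outside -1 to 1 is refused whole. A call with a gripper value outside its range is refused whole. The fingers move at their own pace and stop on an object; "newtons" is the grip in N (left out, the last holds). Time passes only in rows, so rows that do not move let the fingers close. It gives the time, the measured TCP pose, the force, the opening and the grip force at its end, in the units of the state.
- ctrl.get_obs(): the state, without advancing time (a new reading comes with each control period).
- eyes.get_image(name): name is "scene" or "top" or "wrist"; returns a dict with "image" (480x640x3 uint8, red, green, blue), "z_map" (480x640 float32, m along the optical axis (not along the pixel's ray), 0 where there is no reading), "K" (3x3 intrinsics, pixels), "cam_to_world" (4x4, takes a point from camera to world coordinates). Camera axes: x right, y up, looking along -z (the intrinsics and any distortion apply to the point x, -y, -z); pixel columns grow to the right and rows downward; lengths in m; the calibration is good to about 2 mm. A picture is of the moment at which its call begins.
- job.finish_job(): hands the job in; it is judged then, once.
Trained networks look in the newest picture that a camera, given by its name, has taken for a name from the list of things; names that differ only in an ending like _2 or _b are one class to them, and where a whole thing is asked for, a point or a joint stands for the part that bears it (a point fixed in the world has none). Each returns a list of dicts, best first, with "p" (0 to 1); they miss things now and then, are a little off and sometimes report something else, mostly with a low value. They report only what shows in the picture. A call takes as long as a camera call. They do not tell look-alikes from the thing itself.
- nets.silhouettes(camera, name): "mask" (480x640 bool, what is visible of it) and "bbox" ([left, top, right, bottom] in pixels, round what is visible of it).
The state is a dict: "t": time; "q": joint angles; "dq": joint speeds; "effort": joint torques, N m; "tool_pos": TCP position; "tool_rot": TCP orientation; "contact_force": force on the tool from outside, world axes, zero at the start; "wrist_torque": the same for the moment, N m; "opening": finger opening in m; "grip_force": force on a finger pad.
Only numpy, scipy, OpenCV 4.12 (cv2) and the standard library are available. Lean on these libraries where they do the work, as an engineer would, in place of code of your own. Each camera call takes 0.05 s, during which the arm holds its last target. There are 200 camera calls.

## Working session

There is one attempt and no reset: what is moved stays moved. The work goes in short steps, Python scripts to look and compute and a tool call to move; the robot and the scene stay as the last step left them, time stands still between calls to the robot, and variables do not carry over. Pictures are saved under pics/ and viewed, at most 14 in all, crops included, and the job is handed in when it is done.

Besides the shell and the picture viewer there is one more tool, called as name(argument=value, ...) on one line, values as JSON. jog_arm: Moves the arm, as the interface text tells. Shift numbers are shares of 0.06 m and turn numbers shares of 0.1 rad, none past 1 either way. Its arguments: {"type":"object","properties":{"commands":{"type":"array","items":{"type":"number"}},"newtons":{"type":"number"}},"required":["commands"]}

```bash
mkdir -p pics; cat > h.py <<'E'
import numpy as np, cv2
from station import ctrl, eyes, job, nets
def cloud(d):
    z=d["z_map"]; K=d["K"]; v,u=np.mgrid[:480,:640]
    P=np.stack([(u-K[0,2])*z/K[0,0], -(v-K[1,2])*z/K[1,1], -z],-1)
    T=np.array(d["cam_to_world"]); W=P@T[:3,:3].T+T[:3,3]; W[z==0]=np.nan
    return W
def save(img,name): cv2.imwrite("pics/"+name,cv2.cvtColor(img,cv2.COLOR_RGB2BGR))
def tops(W,mask,rgb=None):
    """top face: points within 5mm of high level; minAreaRect"""
    P=W[mask]; P=P[~np.isnan(P[:,0])]
    if len(P)<20: return None
    zt=np.percentile(P[:,2],90); Q=P[abs(P[:,2]-zt)<.006]
    r=cv2.minAreaRect((Q[:,:2]*1000).astype(np.float32))
    return zt,r,len(Q)
E
python3 - <<'E'
from h import *
o=ctrl.get_obs(); print(o["t"],o["tool_pos"],o["tool_rot"],ctrl.tcp_to_grasp)
for c in("top","scene"):
    d=eyes.get_image(c); save(d["image"],c+"0.png"); W=cloud(d); print(c,d["K"].tolist(),np.round(d["cam_to_world"],3).tolist())
    for n in("tin1","tin_small","tin_large","cover","cover_small","cover_large","base","tray","pinch_bowl","sieve"):
        for s in nets.silhouettes(c,n):
            t=tops(W,s["mask"])
            if t: print(c,n,round(s["p"],2),np.round(s["bbox"]).astype(int).tolist(),"z%.3f"%t[0],np.round(t[1][0]),np.round(t[1][1]),round(t[1][2],1),t[2])
E
```

```text
0.0 [0.19384182 0.59351984 0.23007491] [-4.93907422e-01 -3.10194663e+00  3.09695530e-03] -0.0187
top [[455.1103971952343, 0.0, 314.7841212386584], [0.0, 455.1103971952343, 241.4882313207255], [0.0, 0.0, 1.0]] [[-0.025, 0.998, -0.05, 0.509], [-1.0, -0.025, -0.012, 0.063], [-0.013, 0.049, 0.999, 1.094], [0.0, 0.0, 0.0, 1.0]]
top tin1 0.91 [225, 272, 255, 296] z0.039 [466. 248.] [60. 60.] 2.9 638
top tin1 0.78 [158, 278, 190, 313] z0.039 [444. 413.] [60. 60.] 19.3 641
top tin1 0.63 [195, 166, 220, 194] z0.039 [714. 333.] [62. 60.] 88.4 630
top tin1 0.6 [127, 217, 160, 252] z0.039 [589. 481.] [60. 61.] 16.5 626
top tin1 0.58 [175, 216, 211, 247] z0.039 [596. 363.] [61. 60.] 18.6 613
top tin1 0.57 [250, 219, 284, 249] z0.039 [584. 192.] [60. 61.] 12.9 636
top tin1 0.31 [457, 208, 506, 255] z0.048 [ 580. -319.] [61. 61.] 13.2 138
top tin_small 0.64 [476, 215, 507, 243] z0.089 [ 577. -316.] [50. 51.] 1.6 505
top cover 0.74 [478, 217, 503, 242] z0.089 [ 576. -316.] [50. 50.] 0.5 470
top cover 0.71 [337, 277, 368, 304] z0.014 [448. -12.] [60. 60.] 81.1 411
top cover 0.32 [410, 152, 444, 187] 
[... 1760 characters left out ...]
] 10.7 50
scene base 0.94 [152, 286, 206, 323] z0.050 [ 583. -321.] [63. 62.] 13.4 209
scene base 0.58 [166, 271, 191, 297] z0.089 [ 578. -318.] [55. 51.] 0.4 302
scene base 0.32 [234, 303, 263, 334] z0.035 [ 729. -192.] [77. 79.] 50.9 207
scene tray 0.66 [339, 192, 365, 211] z0.040 [471. 247.] [58. 62.] 3.5 235
scene tray 0.6 [275, 237, 343, 298] z0.017 [631.  23.] [148. 144.] 7.2 468
scene tray 0.6 [288, 201, 323, 229] z0.040 [460.  97.] [75. 73.] 14.2 377
scene pinch_bowl 0.62 [235, 303, 264, 332] z0.035 [ 729. -192.] [76. 79.] 50.9 207
scene sieve 0.95 [112, 229, 155, 273] z0.038 [ 381. -367.] [ 90. 147.] 80.2 655
scene sieve 0.4 [340, 220, 371, 247] z0.039 [587. 189.] [64. 62.] 14.3 292
```

```bash
python3 - <<'E'
from h import *
i=cv2.imread("pics/top0.png"); cv2.imwrite("pics/topc.png",cv2.resize(i[135:380,110:550],(800,445),interpolation=cv2.INTER_CUBIC))
i=cv2.imread("pics/top0.png"); cv2.imwrite("pics/topL.png",cv2.resize(i[155:325,115:295],(635,600),interpolation=cv2.INTER_CUBIC))
E
```

```text
(no output)
```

View pics/topc.png

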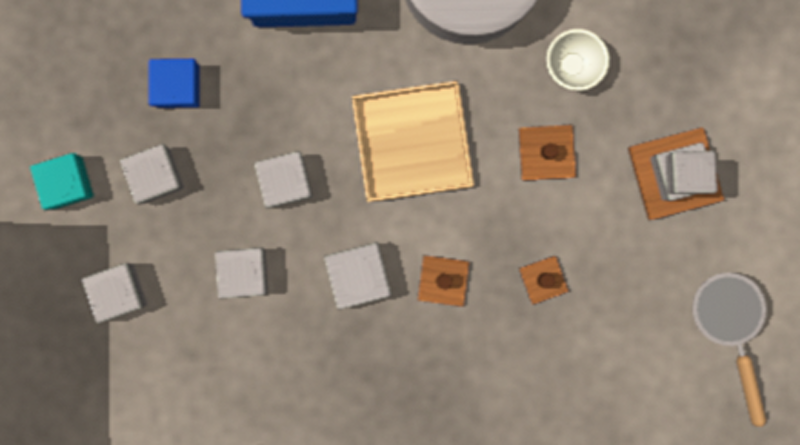

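View pics/topL.png

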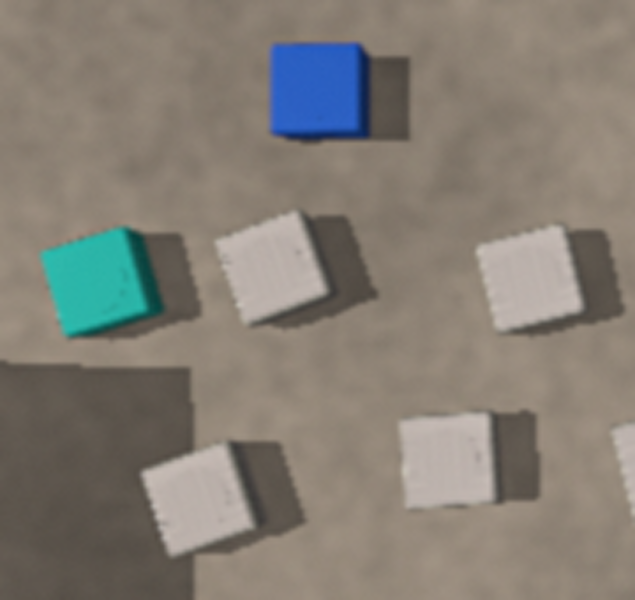

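The six 60 mm-sized blocks are steel A (466,248), B (444,413), C (596,363) and D (584,192) mm, plus a blue one at pixel (208,180) and a turquoise one at (143,235). The four steel ones are the match: blue and turquoise are excluded and all four measure 60x60. The steel 70 mm tin at (463,96) mm is the large one. The cover that fits is at pixel (352,290), measuring 60x60; the others at (408,288) and (411,217) measure 50 and 70. The small tin sits on the stand at (491,229).

```bash
cat >> h.py <<'E'
from scipy.spatial.transform import Rotation as Ro
def plan(pts):
    """pts: (x,y,z,yaw of tool y deg). prints shares from the present measured pose on"""
    o=ctrl.get_obs(); p=np.array(o["tool_pos"]); R=Ro.from_rotvec(o["tool_rot"]).as_matrix()
    yaw=np.degrees(np.arctan2(R[1,1],R[0,1])); print("now",np.round(p,4),"yaw %.1f"%yaw,"tilt",np.round(R[:2,2],3),"t",round(o["t"],2))
    for x,y,z,w in pts:
        a=np.radians(w); ty=np.array([np.cos(a),np.sin(a)]); tx=np.array([-ty[1],ty[0]])*-1
        tx=np.cross([*ty,0],[0,0,-1])[:2]
        d=np.array([x,y])-p[:2]
        print((x,y,z,w),"turn az %.2f"%(-np.radians(w-yaw)/.1),"then x %.3f y %.3f"%(d@tx/.06,d@ty/.06),"z %.3f"%(-(z-p[2])/.06))
        p=np.array([x,y,z]); yaw=w
E
python3 - <<'E'
from h import *
plan([(.578,-.317,.18,91),(.578,-.317,.056,91),(.631,.023,.2,97),(.631,.023,.012,97)])
E
```

```text
now [0.1941 0.5941 0.2313] yaw 71.9 tilt [-0. -0.] t 1.1
(0.578, -0.317, 0.18, 91) turn az -3.33 then x -6.133 y -15.294 z 0.855
(0.578, -0.317, 0.056, 91) turn az -0.00 then x 0.000 y 0.000 z 2.067
(0.631, 0.023, 0.2, 97) turn az -1.05 then x -1.567 y 5.517 z -2.400
(0.631, 0.023, 0.012, 97) turn az -0.00 then x 0.000 y 0.000 z 3.133
```

jog_arm(commands=[0,0,0,0,0,-0.666,80,0,0,0,0,0,-0.666,80,0,0,0,0,0,-0.666,80,0,0,0,0,0,-0.666,80,0,0,0,0,0,-0.666,80,-0.341,-0.85,0.05,0,0,0,80,-0.341,-0.85,0.05,0,0,0,80,-0.341,-0.85,0.05,0,0,0,80,-0.341,-0.85,0.05,0,0,0,80,-0.341,-0.85,0.05,0,0,0,80,-0.341,-0.85,0.05,0,0,0,80,-0.341,-0.85,0.05,0,0,0,80,-0.341,-0.85,0.05,0,0,0,80,-0.341,-0.85,0.05,0,0,0,80,-0.341,-0.85,0.05,0,0,0,80,-0.341,-0.85,0.05,0,0,0,80,-0.341,-0.85,0.05,0,0,0,80,-0.341,-0.85,0.05,0,0,0,80,-0.341,-0.85,0.05,0,0,0,80,-0.341,-0.85,0.05,0,0,0,80], newtons=40)

```text
t: 3.6
tool_pos: [0.5147, -0.1675, 0.1865]
tool_rot: [-0.026, 3.141, -0.0]
contact_force: [0.9, -0.0, 0.9]
opening: 0.0802
grip_force: 0.0
```

jog_arm(commands=[-0.341,-0.85,0,0,0,0,80,-0.341,-0.85,0,0,0,0,80,-0.341,-0.85,0,0,0,0,80,0,0,0,0,0,0,80,0,0,0,0,0,0,80])

```text
t: 4.22
tool_pos: [0.5778, -0.3171, 0.1859]
tool_rot: [0.027, -3.141, -0.001]
contact_force: [1.2, 0.3, 0.1]
opening: 0.0799
grip_force: 0.0
```

```bash
python3 - <<'E'
from h import *
plan([(.578,-.317,.056,91)])
d=eyes.get_image("wrist"); save(d["image"],"w1.png"); W=cloud(d)
z=W[...,2]
for lo,hi in((.08,.095),(.042,.056),(.008,.02)):
    m=(z>lo)&(z<hi)&(np.hypot(W[...,0]-.58,W[...,1]+.318)<.08); Q=W[m]; print(lo,len(Q),np.median(Q[:,2]),cv2.minAreaRect((Q[:,:2]*1000).astype(np.float32)))
E
```

```text
now [ 0.5778 -0.3171  0.1859] yaw 91.0 tilt [-0.001  0.001] t 4.22
(0.578, -0.317, 0.056, 91) turn az -0.01 then x -0.003 y 0.002 z 2.165
0.08 4730 0.08671763227302531 ((576.3440551757812, -319.2534484863281), (50.11524963378906, 50.976280212402344), 0.4537275433540344)
0.042 769 0.050085454472727386 ((578.9447021484375, -322.947021484375), (59.75471496582031, 63.19358444213867), 10.882880210876465)
0.008 5563 0.014638614615015033 ((580.868408203125, -322.3563232421875), (100.58322143554688, 100.1847152709961), 13.499388694763184)
```

View pics/w1.png

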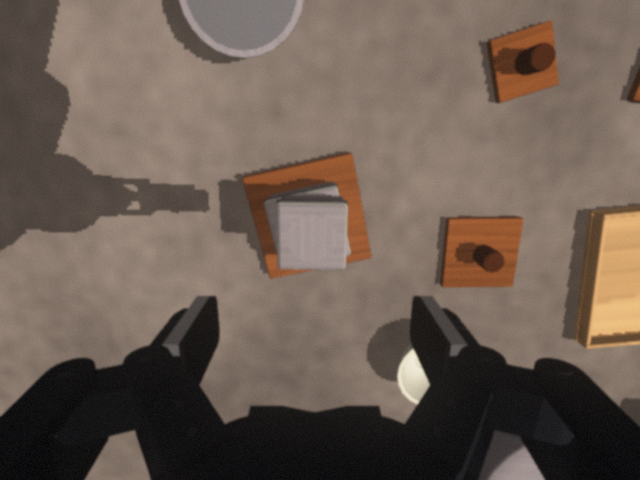

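The wrist view shows the stand at about (307,215) with the small tin at (313,233), turned about 13° relative to it. The heights are 0.087, 0.050 and 0.0146 m, as expected.

jog_arm(commands=[0,-0.03,0.54,0,0,0,80,0,0,0.54,0,0,0,80,0,0,0.54,0,0,0,80,0,0,0.54,0,0,0,80,0,0,0,0,0,0,80,0,0,0,0,0,0,40,0,0,0,0,0,0,40,0,0,0,0,0,0,40,0,0,0,0,0,0,40,0,0,0,0,0,0,40,0,0,0,0,0,0,40])

```text
t: 5.65
tool_pos: [0.5796, -0.3201, 0.0596]
tool_rot: [-0.027, 3.138, -0.003]
contact_force: [0.2, 0.9, 6.3]
opening: 0.0496
grip_force: 44.4
```

jog_arm(commands=[0,0,-0.2,0,0,0,40,0,0,-0.55,0,0,0,40,0,0,-0.55,0,0,-0.35,40,0,0,-0.55,0,0,-0.35,40,0,0,-0.5,0,0,-0.35,40,-0.196,0.7,0,0,0,0,40,-0.196,0.7,0,0,0,0,40,-0.196,0.7,0,0,0,0,40,-0.196,0.7,0,0,0,0,40,-0.196,0.7,0,0,0,0,40,-0.196,0.7,0,0,0,0,40,-0.196,0.7,0,0,0,0,40,-0.196,0.7,0,0,0,0,40,0,0,0,0,0,0,40,0,0,0,0,0,0,40])

```text
t: 7.52
tool_pos: [0.6304, 0.0254, 0.1979]
tool_rot: [0.192, -3.136, 0.001]
contact_force: [-0.1, -0.9, -1.5]
opening: 0.0492
grip_force: 43.5
```

```bash
python3 - <<'E'
from h import *
plan([(.631,.023,.016,97)])
d=eyes.get_image("top"); W=cloud(d); z=W[...,2]
for lo,hi in((.042,.056),(.008,.02)):
    m=(z>lo)&(z<hi)&(np.hypot(W[...,0]-.58,W[...,1]+.318)<.08); Q=W[m]; print(lo,len(Q),np.median(Q[:,2]),cv2.minAreaRect((Q[:,:2]*1000).astype(np.float32)))
d=eyes.get_image("scene"); W=cloud(d); z=W[...,2]
for lo,hi in((.042,.056),(.008,.02)):
    m=(z>lo)&(z<hi)&(np.hypot(W[...,0]-.58,W[...,1]+.318)<.08); Q=W[m]; print(lo,len(Q),np.median(Q[:,2]),cv2.minAreaRect((Q[:,:2]*1000).astype(np.float32)))
E
```

```text
now [0.6304 0.0254 0.1979] yaw 97.0 tilt [-0.    -0.001] t 7.53
(0.631, 0.023, 0.016, 97) turn az 0.00 then x -0.005 y -0.041 z 3.031
0.042 716 0.05062982441250796 ((579.9109497070312, -319.3836364746094), (60.648406982421875, 61.97211837768555), 13.83198070526123)
0.008 1007 0.014354327341128625 ((580.0231323242188, -319.8585510253906), (100.02352142333984, 102.45818328857422), 13.483807563781738)
0.042 502 0.05052931475399702 ((579.9697265625, -322.29962158203125), (68.50286102294922, 59.87590789794922), 14.051874160766602)
0.008 681 0.014148402386031433 ((576.655517578125, -306.9864196777344), (106.68344116210938, 130.76744079589844), 13.238140106201172)
```

jog_arm(commands=[0,-0.04,0.55,0,0,0,40,0,0,0.55,0,0,0,40,0,0,0.55,0,0,0,40,0,0,0.55,0,0,0,40,0,0,0.45,0,0,0,40,0,0,0.2,0,0,0,40,0,0,0.15,0,0,0,40,0,0,0.03,0,0,0,40,0,0,0,0,0,0,40])

```text
t: 8.75
tool_pos: [0.6316, 0.0232, 0.0169]
tool_rot: [-0.192, 3.134, -0.0]
contact_force: [-0.0, -0.2, -0.6]
opening: 0.0493
grip_force: 43.5
```

jog_arm(commands=[0,0,0,0,0,0,66,0,0,0,0,0,0,66,0,0,0,0,0,0,66,0,0,0,0,0,0,66,0,0,-0.3,0,0,0,66,0,0,-0.7,0,0,0,66,0,0,-0.7,0,0,0,66,0,0,-0.7,0,0,0,80,0,0,0,0,0,0,80])

```text
t: 9.88
tool_pos: [0.6342, 0.0231, 0.1671]
tool_rot: [-0.191, 3.125, -0.002]
contact_force: [0.1, -0.1, -0.4]
opening: 0.08
grip_force: 0.0
```

```bash
cat >> h.py <<'E'
def meas(cam,pts,lo=.03,hi=.045,r=.055):
    d=eyes.get_image(cam); W=cloud(d); z=W[...,2]
    for n,(x,y) in pts.items():
        m=(z>lo)&(z<hi)&(np.hypot(W[...,0]-x,W[...,1]-y)<r); Q=W[m]
        if len(Q)>30:
            c=cv2.minAreaRect((Q[:,:2]*1000).astype(np.float32)); print(cam,n,len(Q),"z%.4f"%np.median(Q[:,2]),np.round(c[0],1),np.round(c[1],1),round(c[2],1))
    return d
TINS=dict(A=(.467,.248),B=(.445,.412),C=(.597,.362),D=(.585,.191))
E
python3 - <<'E'
from h import *
for c in("top","scene"):
    meas(c,TINS); meas(c,dict(S=(.631,.023)),.03,.06,.05); meas(c,dict(cov=(.449,-.012)),.003,.018,.05)
plan([(.585,.191,.12,103.5),(.585,.191,.006,103.5),(.5805,-.3205,.18,103.6),(.5805,-.3205,.056,103.6)])
E
```

```text
top A 682 z0.0366 [465.2 248.8] [60.4 61. ] 3.4
top B 689 z0.0369 [443.9 413.5] [60.5 63. ] 18.2
top C 670 z0.0366 [595.7 363.6] [61.7 61.6] 19.5
top D 667 z0.0366 [584.  192.3] [60.9 60.9] 12.9
top S 210 z0.0403 [617.1  24.8] [51.4 32.1] 88.0
scene A 313 z0.0366 [468.3 247.5] [65.5 63.9] 4.1
scene B 277 z0.0370 [446.7 410.3] [65.  71.4] 20.0
scene C 331 z0.0363 [599.4 362.1] [61.8 67.4] 21.2
scene D 361 z0.0366 [586.  188.6] [66.  65.6] 10.9
scene S 326 z0.0401 [631.2  23.5] [54.5 51.6] 4.4
scene cov 358 z0.0079 [449.7 -14.9] [95.9 89.1] 24.0
now [0.6298 0.0234 0.1581] yaw 97.0 tilt [-0.003  0.   ] t 10.18
(0.585, 0.191, 0.12, 103.5) turn az -1.13 then x 0.074 y 2.891 z 0.635
(0.585, 0.191, 0.006, 103.5) turn az -0.00 then x 0.000 y 0.000 z 1.900
(0.5805, -0.3205, 0.18, 103.6) turn az -0.02 then x 2.077 y -8.268 z -2.900
(0.5805, -0.3205, 0.056, 103.6) turn az -0.00 then x 0.000 y 0.000 z 2.067
```

jog_arm(commands=[0,0,0,0,0,-0.56,80,0,0,0,0,0,-0.56,80,0.02,0.726,0.12,0,0,0,80,0.02,0.726,0.12,0,0,0,80,0.02,0.726,0.12,0,0,0,80,0.02,0.726,0.12,0,0,0,80,0,0,0.5,0,0,0,80,0,0,0.5,0,0,0,80,0,0,0.5,0,0,0,80,0,0,0.4,0,0,0,80,0,0,0.155,0,0,0,80,0,0,0,0,0,0,80,0,0,0,0,0,0,50,0,0,0,0,0,0,50,0,0,0,0,0,0,50,0,0,0,0,0,0,50,0,0,0,0,0,0,50])

```text
t: 12.3
tool_pos: [0.587, 0.1919, 0.0094]
tool_rot: [-0.367, 3.117, 0.0]
contact_force: [-0.7, -0.3, 5.0]
opening: 0.0593
grip_force: 46.3
```

```bash
python3 - <<'E'
from h import *
plan([(.5805,-.3205,.186,103.6),(.5805,-.3205,.056,103.6)])
E
```

```text
now [0.587  0.1919 0.0094] yaw 103.4 tilt [0.003 0.   ] t 12.3
(0.5805, -0.3205, 0.186, 103.6) turn az -0.03 then x 2.114 y -8.276 z -2.943
(0.5805, -0.3205, 0.056, 103.6) turn az -0.00 then x 0.000 y 0.000 z 2.167
```

jog_arm(commands=[0,0,-0.2,0,0,0,50,0,0,-0.5,0,0,0,50,0,0,-0.6,0,0,0,50,0,0,-0.6,0,0,0,50,0.173,-0.69,0,0,0,0,50,0.173,-0.69,0,0,0,0,50,0.173,-0.69,0,0,0,0,50,0.173,-0.69,0,0,0,0,50,0.173,-0.69,0,0,0,0,50,0.173,-0.69,0,0,0,0,50,0.173,-0.69,0,0,0,0,50,0.173,-0.69,0,0,0,0,50,0.173,-0.69,0,0,0,0,50,0.173,-0.69,0,0,0,0,50,0.173,-0.69,0,0,0,0,50,0.173,-0.69,0,0,0,0,50,0,0,0,0,0,0,50,0,0,0,0,0,0,50])

```text
t: 14.55
tool_pos: [0.5794, -0.3198, 0.1213]
tool_rot: [0.367, -3.119, -0.002]
contact_force: [0.3, -0.1, -1.4]
opening: 0.0594
grip_force: 45.6
```

```bash
python3 - <<'E'
from h import *
plan([(.583,-.3205,.060,103.9)])
d=meas("wrist",dict(base=(.58,-.32)),.006,.02,.08);save(d["image"],"w2.png")
E
```

```text
now [ 0.5794 -0.3198  0.1213] yaw 103.4 tilt [-0.001  0.001] t 14.55
(0.583, -0.3205, 0.06, 103.9) turn az -0.09 then x -0.055 y -0.026 z 1.022
wrist base 5730 z0.0146 [ 556.5 -328. ] [ 50.9 100.3] 13.5
```

View pics/w2.png

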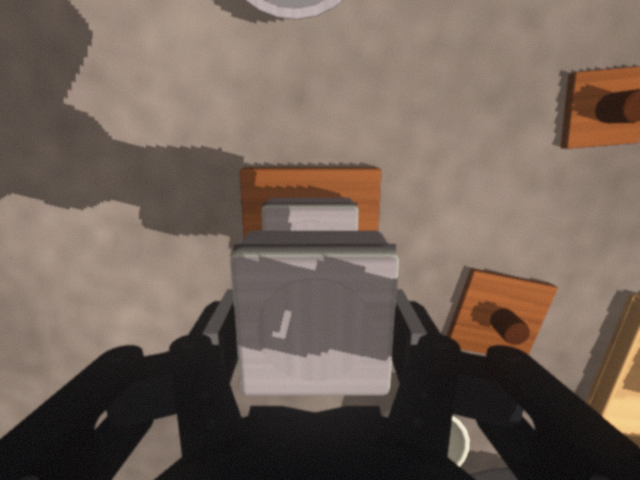

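The held tin fills (235–397, 245–393), square with the stand at (241–381, 168). I'm checking its offset by depth.

```bash
cat >> h.py <<'E'
def held(target,yaw,zt):
    d=eyes.get_image("wrist"); W=cloud(d); p=np.array(ctrl.get_obs()["tool_pos"]); z=W[...,2]
    dd=W-p; m=(dd[...,2]>.012)&(dd[...,2]<.036)&(np.hypot(dd[...,0],dd[...,1])<.05)
    h,b=np.histogram(z[m],60); zt0=b[h.argmax()]; m&=abs(z-zt0)<.003
    m=cv2.morphologyEx(m.astype(np.uint8),cv2.MORPH_OPEN,np.ones((9,9))).astype(bool)
    Q=W[m]; c=cv2.minAreaRect((Q[:,:2]*1000).astype(np.float32)); print("held z%.4f n%d"%(zt0,len(Q)),c,"off",np.round(np.array(c[0])-p[:2]*1000,1))
E
python3 - <<'E'
from h import *
held(0,0,0)
E
```

```text
held z0.1483 n22387 ((576.8823852539062, -319.64666748046875), (60.506107330322266, 61.09183883666992), 13.273726463317871) off [-2.9 -0.6]
```

jog_arm(commands=[-0.06,-0.02,0.4,0,0,-0.05,50,0,0,0.3,0,0,0,50,0,0,0.2,0,0,0,50,0,0,0.11,0,0,0,50,0,0,0.02,0,0,0,50,0,0,0,0,0,0,50])

```text
t: 15.4
tool_pos: [0.5839, -0.321, 0.0602]
tool_rot: [-0.375, 3.119, -0.001]
contact_force: [0.6, -0.2, -1.3]
opening: 0.0594
grip_force: 45.6
```

jog_arm(commands=[0,0,0,0,0,0,80,0,0,0,0,0,0,80,0,0,0,0,0,0,80,0,0,0,0,0,0,80,0,0,-0.3,0,0,0,80,0,0,-0.7,0,0,0,80,0,0,-0.7,0,0,0,80,0,0,-0.7,0,0,0,80,0,0,0,0,0,0,80])

```text
t: 16.52
tool_pos: [0.5862, -0.3225, 0.2115]
tool_rot: [-0.374, 3.111, -0.012]
contact_force: [-0.3, -0.1, -0.2]
opening: 0.08
grip_force: 0.0
```

```bash
python3 - <<'E'
from h import *
meas("top",dict(col=(.58,-.32)),.08,.095); meas("scene",dict(col=(.58,-.32)),.08,.095); meas("wrist",dict(col=(.58,-.32)),.08,.095)
plan([(.4665,.248,.21,93.5),(.4665,.248,.006,93.5)])
E
```

```text
top col 588 z0.0866 [ 580.9 -318.6] [60.6 61. ] 13.8
scene col 519 z0.0862 [ 583.  -320.5] [65.4 61.3] 13.0
wrist col 5951 z0.0867 [ 581.2 -321.6] [60.5 61. ] 13.8
now [ 0.5833 -0.3205  0.2036] yaw 103.7 tilt [-0.001  0.   ] t 16.68
(0.4665, 0.248, 0.21, 93.5) turn az 1.78 then x 1.365 y 9.577 z -0.107
(0.4665, 0.248, 0.006, 93.5) turn az -0.00 then x 0.000 y 0.000 z 3.400
```

jog_arm(commands=[0,0,0,0,0,0.593,80,0,0,0,0,0,0.593,80,0,0,0,0,0,0.593,80,0.0975,0.684,0,0,0,0,80,0.0975,0.684,0,0,0,0,80,0.0975,0.684,0,0,0,0,80,0.0975,0.684,0,0,0,0,80,0.0975,0.684,0,0,0,0,80,0.0975,0.684,0,0,0,0,80,0.0975,0.684,0,0,0,0,80,0.0975,0.684,0,0,0,0,80,0.0975,0.684,0,0,0,0,80,0.0975,0.684,0,0,0,0,80,0.0975,0.684,0,0,0,0,80,0.0975,0.684,0,0,0,0,80,0.0975,0.684,0,0,0,0,80,0.0975,0.684,0,0,0,0,80,0,0,0,0,0,0,80,0,0,0,0,0,0,80])

```text
t: 19.05
tool_pos: [0.4661, 0.2471, 0.2026]
tool_rot: [0.097, -3.138, 0.002]
contact_force: [-0.6, -0.7, 0.6]
opening: 0.0798
grip_force: 0.0
```

```bash
python3 - <<'E'
from h import *
plan([(.4665,.248,.006,93.5)])
meas("wrist",TINS)
E
```

```text
now [0.4661 0.2471 0.2026] yaw 93.5 tilt [-0.002 -0.001] t 19.05
(0.4665, 0.248, 0.006, 93.5) turn az 0.00 then x -0.007 y 0.015 z 3.277
wrist A 4392 z0.0368 [465.9 246.8] [60.6 61. ] 3.5
wrist B 4665 z0.0367 [444.6 411.4] [60.8 61. ] 18.3
wrist C 1379 z0.0366 [601.7 346.7] [61.1 29.2] 19.7
```

Dead on. I'm descending, gripping and lifting.

jog_arm(commands=[0,0,0.7,0,0,0,80,0,0,0.7,0,0,0,80,0,0,0.7,0,0,0,80,0,0,0.6,0,0,0,80,0,0,0.4,0,0,0,80,0,0,0.177,0,0,0,80,0,0,0,0,0,0,80,0,0,0,0,0,0,50,0,0,0,0,0,0,50,0,0,0,0,0,0,50,0,0,0,0,0,0,50,0,0,0,0,0,0,50,0,0,-0.2,0,0,-0.35,50,0,0,-0.6,0,0,-0.35,50,0,0,-0.6,0,0,-0.35,50,0,0,-0.6,0,0,-0.35,50,0,0,-0.6,0,0,-0.35,50,0,0,0,0,0,0,50])

```text
t: 21.35
tool_pos: [0.4685, 0.2485, 0.1672]
tool_rot: [-0.371, 3.113, 0.003]
contact_force: [-0.1, 0.3, -1.9]
opening: 0.0594
grip_force: 45.1
```

```bash
python3 - <<'E'
from h import *
plan([(.5829,-.3205,.16,103.7)])
held(0,0,0)
E
```

```text
now [0.4685 0.2485 0.1672] yaw 103.6 tilt [0.007 0.003] t 21.35
(0.5829, -0.3205, 0.16, 103.7) turn az -0.02 then x 0.394 y -9.665 z 0.120
held z0.1945 n22499 ((466.05352783203125, 247.7002716064453), (60.830509185791016, 60.74351119995117), 14.066219329833984) off [-1.1 -0.2]
```

jog_arm(commands=[0.028,-0.69,0,0,0,0,50,0.028,-0.69,0,0,0,0,50,0.028,-0.69,0,0,0,0,50,0.028,-0.69,0,0,0,0,50,0.028,-0.69,0,0,0,0,50,0.028,-0.69,0,0,0,0,50,0.028,-0.69,0,0,0,0,50,0.028,-0.69,0,0,0,0,50,0.028,-0.69,0,0,0,0,50,0.028,-0.69,0,0,0,0,50,0.028,-0.69,0,0,0,0,50,0.028,-0.69,0,0,0,0,50,0.028,-0.69,0,0,0,0,50,0.028,-0.69,0,0,0,0,50,0,0,0,0,0,0,50,0,0,0,0,0,0,50,0,0,0,0,0,0,50])

```text
t: 23.52
tool_pos: [0.5791, -0.3198, 0.1622]
tool_rot: [0.372, -3.118, -0.002]
contact_force: [1.0, -0.5, -1.6]
opening: 0.0589
grip_force: 45.0
```

```bash
python3 - <<'E'
from h import *
held(0,0,0)
plan([(.5829,-.3205,.096,103.7)])
E
```

```text
held z0.1895 n22523 ((576.8036499023438, -320.54425048828125), (60.50608825683594, 60.70093536376953), 13.432230949401855) off [-2.5 -0.6]
now [ 0.5793 -0.32    0.1627] yaw 103.6 tilt [-0.001  0.001] t 23.57
(0.5829, -0.3205, 0.096, 103.7) turn az -0.02 then x -0.057 y -0.023 z 1.112
```

jog_arm(commands=[-0.055,-0.01,0.4,0,0,0,50,0,0,0.35,0,0,0,50,0,0,0.2,0,0,0,50,0,0,0.13,0,0,0,50,0,0,0.03,0,0,0,50,0,0,0,0,0,0,50])

```text
t: 24.32
tool_pos: [0.5832, -0.3214, 0.0974]
tool_rot: [-0.37, 3.119, -0.001]
contact_force: [-0.0, 0.5, -2.7]
opening: 0.0592
grip_force: 45.0
```

jog_arm(commands=[0,0,0,0,0,0,80,0,0,0,0,0,0,80,0,0,0,0,0,0,80,0,0,0,0,0,0,80,0,0,-0.3,0,0,0,80,0,0,-0.6,0,0,0,80,0,0,-0.6,0,0,0,80,0,0,-0.5,0,0,0,80,0,0,0,0,0,0,80])

```text
t: 25.45
tool_pos: [0.5847, -0.3224, 0.2223]
tool_rot: [-0.37, 3.113, -0.009]
contact_force: [1.4, 0.4, -0.4]
opening: 0.08
grip_force: 0.0
```

```bash
python3 - <<'E'
from h import *
for c in("top","scene","wrist"): meas(c,dict(col=(.58,-.32)),.115,.13)
meas("top",dict(cov=(.449,-.012)),.003,.018,.05)
plan([(.4448,.412,.2,108.7)])
E
```

```text
top col 570 z0.1224 [ 580.8 -319.1] [60.7 62.3] 13.8
scene col 539 z0.1225 [ 581.9 -320.4] [66.  61.5] 15.3
wrist col 7034 z0.1227 [ 580.9 -321.7] [60.4 60.8] 13.5
top cov 691 z0.0085 [449.6 -10.9] [97.6 92.8] 25.1
now [ 0.5821 -0.3207  0.215 ] yaw 103.5 tilt [-0.002  0.002] t 25.65
(0.4448, 0.412, 0.2, 108.7) turn az -0.90 then x -1.747 y 12.300 z 0.251
```

jog_arm(commands=[0,0,0,0,0,-0.45,80,0,0,0,0,0,-0.45,80,-0.103,0.7235,0,0,0,0,80,-0.103,0.7235,0,0,0,0,80,-0.103,0.7235,0,0,0,0,80,-0.103,0.7235,0,0,0,0,80,-0.103,0.7235,0,0,0,0,80,-0.103,0.7235,0,0,0,0,80,-0.103,0.7235,0,0,0,0,80,-0.103,0.7235,0,0,0,0,80,-0.103,0.7235,0,0,0,0,80,-0.103,0.7235,0,0,0,0,80,-0.103,0.7235,0,0,0,0,80,-0.103,0.7235,0,0,0,0,80,-0.103,0.7235,0,0,0,0,80,-0.103,0.7235,0,0,0,0,80,-0.103,0.7235,0,0,0,0,80,-0.103,0.7235,0,0,0,0,80,-0.103,0.7235,0,0,0,0,80,0,0,0,0,0,0,80])

```text
t: 28.15
tool_pos: [0.4443, 0.4132, 0.2147]
tool_rot: [0.515, -3.096, 0.002]
contact_force: [-0.6, -0.0, -0.5]
opening: 0.0801
grip_force: 0.0
```

```bash
python3 - <<'E'
from h import *
meas("wrist",TINS)
plan([(.4448,.412,.006,108.7)])
E
```

```text
wrist B 4073 z0.0367 [444.6 412.3] [60.9 61. ] 17.7
wrist C 1752 z0.0367 [592.9 371.7] [61.1 40.9] 18.7
now [0.4448 0.4119 0.2148] yaw 108.8 tilt [-0.002 -0.002] t 28.2
(0.4448, 0.412, 0.006, 108.7) turn az 0.02 then x -0.001 y 0.002 z 3.481
```

jog_arm(commands=[0,0,0.7,0,0,0.1,80,0,0,0.7,0,0,0,80,0,0,0.7,0,0,0,80,0,0,0.7,0,0,0,80,0,0,0.5,0,0,0,80,0,0,0.18,0,0,0,80,0,0,0,0,0,0,80,0,0,0,0,0,0,50,0,0,0,0,0,0,50,0,0,0,0,0,0,50,0,0,0,0,0,0,50,0,0,0,0,0,0,50,0,0,-0.2,0,0,0,50,0,0,-0.6,0,0,0.2,50,0,0,-0.7,0,0,0.2,50,0,0,-0.7,0,0,0.2,50,0,0,-0.7,0,0,0.2,50,0,0,-0.4,0,0,0,50,0,0,0,0,0,0,50,0,0,0,0,0,0,50])

```text
t: 30.7
tool_pos: [0.445, 0.411, 0.2042]
tool_rot: [0.37, -3.117, 0.002]
contact_force: [-0.5, -0.1, -2.4]
opening: 0.0593
grip_force: 45.7
```

```bash
python3 - <<'E'
from h import *
held(0,0,0)
plan([(.5829,-.3205,.21,103.6)])
E
```

```text
held z0.2303 n22202 ((442.206298828125, 410.15374755859375), (60.12602233886719, 60.908695220947266), 13.59671401977539) off [-2.6 -0.7]
now [0.4448 0.4108 0.2035] yaw 103.5 tilt [-0.003 -0.002] t 30.75
(0.5829, -0.3205, 0.21, 103.6) turn az -0.01 then x 0.629 y -12.388 z -0.108
```

jog_arm(commands=[0.035,-0.688,0,0,0,0,50,0.035,-0.688,0,0,0,0,50,0.035,-0.688,0,0,0,0,50,0.035,-0.688,0,0,0,0,50,0.035,-0.688,0,0,0,0,50,0.035,-0.688,0,0,0,0,50,0.035,-0.688,0,0,0,0,50,0.035,-0.688,0,0,0,0,50,0.035,-0.688,0,0,0,0,50,0.035,-0.688,0,0,0,0,50,0.035,-0.688,0,0,0,0,50,0.035,-0.688,0,0,0,0,50,0.035,-0.688,0,0,0,0,50,0.035,-0.688,0,0,0,0,50,0.035,-0.688,0,0,0,0,50,0.035,-0.688,0,0,0,0,50,0.035,-0.688,0,0,0,0,50,0.035,-0.688,0,0,0,0,50,0,0,0,0,0,0,50,0,0,0,0,0,0,50])

```text
t: 33.25
tool_pos: [0.5823, -0.3188, 0.2039]
tool_rot: [0.37, -3.117, -0.004]
contact_force: [-0.1, 0.7, -2.0]
opening: 0.059
grip_force: 45.7
```

```bash
python3 - <<'E'
from h import *
held(0,0,0)
plan([(.5831,-.3205,.1323,103.6)])
E
```

```text
held z0.2305 n21945 ((579.5250244140625, -319.5118103027344), (60.38590621948242, 60.189796447753906), 13.389589309692383) off [-3. -1.]
now [ 0.5825 -0.3185  0.2045] yaw 103.6 tilt [-0.002  0.002] t 33.3
(0.5831, -0.3205, 0.1323, 103.6) turn az -0.01 then x -0.002 y -0.035 z 1.203
```

jog_arm(commands=[-0.01,-0.025,0.4,0,0,0,50,0,0,0.4,0,0,0,50,0,0,0.23,0,0,0,50,0,0,0.14,0,0,0,50,0,0,0.035,0,0,0,50,0,0,0,0,0,0,50])

```text
t: 34.05
tool_pos: [0.5844, -0.3212, 0.1345]
tool_rot: [-0.37, 3.119, -0.001]
contact_force: [1.3, -0.2, -1.9]
opening: 0.059
grip_force: 45.7
```

jog_arm(commands=[0,0,0,0,0,0,80,0,0,0,0,0,0,80,0,0,0,0,0,0,80,0,0,0,0,0,0,80,0,0,-0.3,0,0,0,80,0,0,-0.6,0,0,0,80,0,0,-0.6,0,0,0,80,0,0,-0.5,0,0,0,80,0,0,0,0,0,0,80])

```text
t: 35.17
tool_pos: [0.5856, -0.3221, 0.2592]
tool_rot: [-0.37, 3.113, -0.009]
contact_force: [0.4, 0.0, 0.5]
opening: 0.0799
grip_force: 0.0
```

```bash
python3 - <<'E'
from h import *
for c in("top","scene","wrist"): meas(c,dict(col=(.58,-.32)),.15,.167)
plan([(.597,.3625,.25,109.3)])
E
```

```text
top col 645 z0.1583 [ 581.6 -319. ] [60.7 62. ] 13.5
scene col 558 z0.1583 [ 583.3 -321. ] [67.1 61.4] 12.2
wrist col 6978 z0.1587 [ 581.6 -322. ] [59.9 61. ] 13.3
now [ 0.5835 -0.3206  0.2525] yaw 103.5 tilt [-0.002  0.001] t 35.33
(0.597, 0.3625, 0.25, 109.3) turn az -1.01 then x -3.975 y 10.671 z 0.041
```

jog_arm(commands=[0,0,0,0,0,-0.505,80,0,0,0,0,0,-0.505,80,-0.248,0.667,0,0,0,0,80,-0.248,0.667,0,0,0,0,80,-0.248,0.667,0,0,0,0,80,-0.248,0.667,0,0,0,0,80,-0.248,0.667,0,0,0,0,80,-0.248,0.667,0,0,0,0,80,-0.248,0.667,0,0,0,0,80,-0.248,0.667,0,0,0,0,80,-0.248,0.667,0,0,0,0,80,-0.248,0.667,0,0,0,0,80,-0.248,0.667,0,0,0,0,80,-0.248,0.667,0,0,0,0,80,-0.248,0.667,0,0,0,0,80,-0.248,0.667,0,0,0,0,80,-0.248,0.667,0,0,0,0,80,-0.248,0.667,0,0,0,0,80,0,0,0,0,0,0,80,0,0,0,0,0,0,80])

```text
t: 37.83
tool_pos: [0.5961, 0.3615, 0.2517]
tool_rot: [0.527, -3.094, 0.002]
contact_force: [0.1, -0.6, -0.4]
opening: 0.0797
grip_force: 0.0
```

```bash
python3 - <<'E'
from h import *
meas("wrist",TINS)
plan([(.597,.3625,.006,109.3)])
E
```

```text
wrist C 3363 z0.0368 [596.3 361.6] [59.8 61. ] 19.6
now [0.5964 0.3611 0.2522] yaw 109.3 tilt [-0.002 -0.001] t 37.88
(0.597, 0.3625, 0.006, 109.3) turn az -0.00 then x -0.017 y 0.019 z 4.104
```

jog_arm(commands=[0,0.015,0.8,0,0,0,80,0,0,0.8,0,0,0,80,0,0,0.8,0,0,0,80,0,0,0.8,0,0,0,80,0,0,0.6,0,0,0,80,0,0,0.3,0,0,0,80,0,0,0,0,0,0,80,0,0,0,0,0,0,50,0,0,0,0,0,0,50,0,0,0,0,0,0,50,0,0,0,0,0,0,50,0,0,0,0,0,0,50,0,0,-0.2,0,0,0,50,0,0,-0.6,0,0,0.2,50,0,0,-0.8,0,0,0.2,50,0,0,-0.8,0,0,0.2,50,0,0,-0.8,0,0,0.2,50,0,0,-0.5,0,0,0.2,50,0,0,0,0,0,0,50,0,0,0,0,0,0,50])

```text
t: 40.38
tool_pos: [0.5954, 0.3625, 0.2274]
tool_rot: [0.372, -3.116, 0.002]
contact_force: [0.3, -0.1, -2.1]
opening: 0.059
grip_force: 46.1
```

```bash
python3 - <<'E'
from h import *
held(0,0,0)
plan([(.5823,-.3205,.23,103.6)])
E
```

```text
held z0.2533 n21978 ((593.3603515625, 362.4650573730469), (60.21196365356445, 61.28090286254883), 13.590177536010742) off [-1.8  0.1]
now [0.5952 0.3623 0.2265] yaw 103.6 tilt [-0.004 -0.002] t 40.42
(0.5823, -0.3205, 0.23, 103.6) turn az 0.00 then x 2.884 y -11.011 z -0.058
```

jog_arm(commands=[0.18,-0.688,-0.02,0,0,0,50,0.18,-0.688,-0.02,0,0,0,50,0.18,-0.688,-0.02,0,0,0,50,0.18,-0.688,-0.02,0,0,0,50,0.18,-0.688,-0.02,0,0,0,50,0.18,-0.688,-0.02,0,0,0,50,0.18,-0.688,-0.02,0,0,0,50,0.18,-0.688,-0.02,0,0,0,50,0.18,-0.688,0,0,0,0,50,0.18,-0.688,0,0,0,0,50,0.18,-0.688,0,0,0,0,50,0.18,-0.688,0,0,0,0,50,0.18,-0.688,0,0,0,0,50,0.18,-0.688,0,0,0,0,50,0.18,-0.688,0,0,0,0,50,0.18,-0.688,0,0,0,0,50,0,0,0,0,0,0,50,0,0,0,0,0,0,50,0,0,0,0,0,0,50])

```text
t: 42.8
tool_pos: [0.5837, -0.3183, 0.2384]
tool_rot: [0.374, -3.118, -0.002]
contact_force: [-0.1, -0.2, -1.7]
opening: 0.0591
grip_force: 46.0
```

```bash
python3 - <<'E'
from h import *
held(0,0,0)
plan([(.5823,-.3205,.1685,103.6)])
E
```

```text
held z0.2644 n21951 ((581.64599609375, -318.57525634765625), (60.30219268798828, 60.68892288208008), 14.247859954833984) off [-2.2 -0.2]
now [ 0.5838 -0.3184  0.2388] yaw 103.7 tilt [-0.001  0.001] t 42.85
(0.5823, -0.3205, 0.1685, 103.6) turn az 0.01 then x 0.033 y -0.028 z 1.171
```

jog_arm(commands=[0.025,-0.04,0.4,0,0,0,50,0,0,0.4,0,0,0,50,0,0,0.2,0,0,0,50,0,0,0.14,0,0,0,50,0,0,0.04,0,0,0,50,0,0,0,0,0,0,50])

```text
t: 43.6
tool_pos: [0.5833, -0.3226, 0.1694]
tool_rot: [-0.372, 3.118, -0.002]
contact_force: [0.1, 0.1, -1.2]
opening: 0.0592
grip_force: 46.1
```

jog_arm(commands=[0,0,0,0,0,0,80,0,0,0,0,0,0,80,0,0,0,0,0,0,80,0,0,0,0,0,0,80,0,0,-0.3,0,0,0,80,0,0,-0.6,0,0,0,80,0,0,-0.6,0,0,0,80,0,0,-0.5,0,0,0,80,0,0,0,0,0,0,80])

```text
t: 44.72
tool_pos: [0.5843, -0.3233, 0.294]
tool_rot: [-0.371, 3.113, -0.009]
contact_force: [0.0, -0.5, 0.3]
opening: 0.0799
grip_force: 0.0
```

```bash
cat >>h.py <<'E'
def cov(cam,n="cover"):
    d=eyes.get_image(cam); W=cloud(d)
    for s in nets.silhouettes(cam,n):
        P=W[s["mask"]]; P=P[(P[:,2]<.04)]
        pl=P[abs(P[:,2]-.008)<.005]; kn=P[P[:,2]>.022]
        if len(pl)<20 or len(kn)<5: continue
        c=cv2.minAreaRect((pl[:,:2]*1000).astype(np.float32))
        kt=P[P[:,2]>np.percentile(kn[:,2],70)-.003]; k=cv2.minAreaRect((kt[:,:2]*1000).astype(np.float32))
        print(cam,round(s["p"],2),"plate",np.round(c[0],1),np.round(c[1],1),round(c[2],1),"z%.4f"%np.median(pl[:,2]),"knob",np.round(k[0],1),np.round(k[1],1),"z%.4f"%np.median(kt[:,2]))
    return d
E
python3 - <<'E'
from h import *
for c in("top","scene","wrist"): meas(c,dict(col=(.58,-.32)),.187,.205)
cov("top");cov("scene")
plan([(.449,-.013,.25,81)])
E
```

```text
top col 718 z0.1944 [ 581.2 -320. ] [60.7 61.6] 13.5
scene col 566 z0.1944 [ 582.9 -321.7] [63.7 62.5] 13.8
wrist col 7057 z0.1947 [ 581.3 -323. ] [60.7 61. ] 13.8
top 0.94 plate [447.3 -13.1] [58.  59.3] 82.3 z0.0086 knob [447.5 -12.3] [16.8 17.6] z0.0337
scene 0.88 plate [450.1 -12.7] [64.3 65.3] 83.8 z0.0090 knob [450.1 -13.9] [17.1 16.8] z0.0329
now [ 0.5823 -0.322   0.2866] yaw 103.6 tilt [-0.002  0.002] t 45.08
(0.449, -0.013, 0.25, 81) turn az 3.94 then x 3.001 y 4.739 z 0.610
```

jog_arm(commands=[0,0,0,0,0,0.788,80,0,0,0,0,0,0.788,80,0,0,0,0,0,0.788,80,0,0,0,0,0,0.788,80,0,0,0,0,0,0.788,80,0.375,0.592,0,0,0,0,80,0.375,0.592,0,0,0,0,80,0.375,0.592,0,0,0,0,70,0.375,0.592,0,0,0,0,60,0.375,0.592,0.3,0,0,0,50,0.375,0.592,0.3,0,0,0,50,0.375,0.592,0.3,0,0,0,50,0.375,0.592,0.3,0,0,0,50,0,0,0.3,0,0,0,50,0,0,0,0,0,0,50,0,0,0,0,0,0,50])

```text
t: 47.08
tool_pos: [0.45, -0.0145, 0.199]
tool_rot: [0.248, 3.131, -0.0]
contact_force: [-0.2, -0.7, -0.0]
opening: 0.0497
grip_force: 0.0
```

```bash
python3 - <<'E'
from h import *
d=cov("wrist"); save(d["image"],"w3.png"); cov("top")
plan([(.449,-.013,.011,82)])
E
```

```text
wrist 0.57 plate [448.1 -14.5] [60.  59.3] 80.9 z0.0087 knob [448.2 -14.7] [18.7 19.5] z0.0325
now [ 0.4501 -0.0143  0.1993] yaw 81.0 tilt [ 0.001 -0.   ] t 47.27
(0.449, -0.013, 0.011, 82) turn az -0.18 then x 0.021 y 0.019 z 3.139
```

View pics/w3.png

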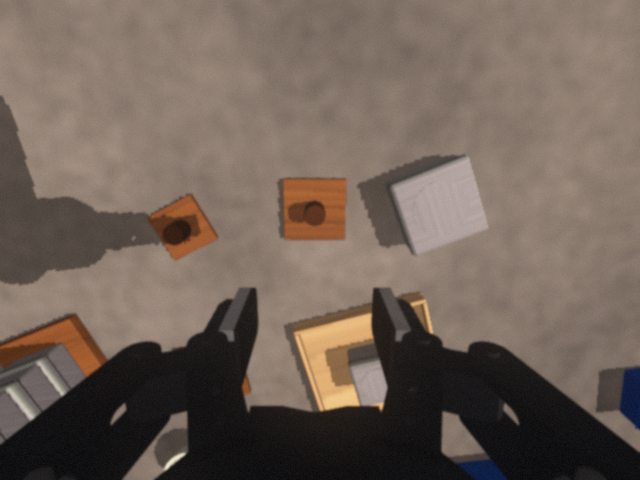

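jog_arm(commands=[0.015,0,0.7,0,0,0,50,0,0,0.7,0,0,0,50,0,0,0.7,0,0,0,50,0,0,0.6,0,0,0,50,0,0,0.3,0,0,0,50,0,0,0.155,0,0,0,50,0,0,0,0,0,0,50,0,0,0,0,0,0,10,0,0,0,0,0,0,10,0,0,0,0,0,0,10,0,0,0,0,0,0,10,0,0,0,0,0,0,10,0,0,0,0,0,0,10])

```text
t: 48.9
tool_pos: [0.4497, -0.0137, 0.0105]
tool_rot: [0.246, 3.13, -0.0]
contact_force: [-0.5, 0.2, 6.7]
opening: 0.0184
grip_force: 39.4
```

jog_arm(commands=[0,0,-0.2,0,0,0,10,0,0,-0.5,0,0,0,10,0,0,-0.6,0,0,-0.6,10,0,0,-0.6,0,0,-0.6,10,0,0,-0.6,0,0,-0.6,10,0,0,-0.6,0,0,-0.6,10,0,0,-0.6,0,0,-0.6,10,0,0,-0.6,0,0,-0.6,10,0,0,-0.4,0,0,-0.33,10,0,0,0,0,0,0,10,0,0,0,0,0,0,10])

```text
t: 50.28
tool_pos: [0.4479, -0.0133, 0.2898]
tool_rot: [0.369, -3.118, -0.001]
contact_force: [-0.4, 0.3, 0.0]
opening: 0.0185
grip_force: 39.2
```

```bash
python3 - <<'E'
from h import *
plan([(.5815,-.321,.30,103.6)])
d=eyes.get_image("wrist"); W=cloud(d); p=np.array(ctrl.get_obs()["tool_pos"]); save(d["image"],"w4.png")
dz=W-p; 
m=(abs(dz[...,2])<.02)&(np.hypot(dz[...,0],dz[...,1])<.055); h,b=np.histogram(dz[...,2][m],20,(-.02,.02)); print(h)
E
```

```text
now [ 0.4479 -0.0133  0.2898] yaw 103.5 tilt [-0.002  0.   ] t 50.27
(0.5815, -0.321, 0.3, 103.6) turn az -0.01 then x -0.959 y -5.508 z -0.170
[   0    0    0    0    0   17  151  179 1561 6774  125   91  135  153
  205  228  241  248  297  259]
```

View pics/w4.png

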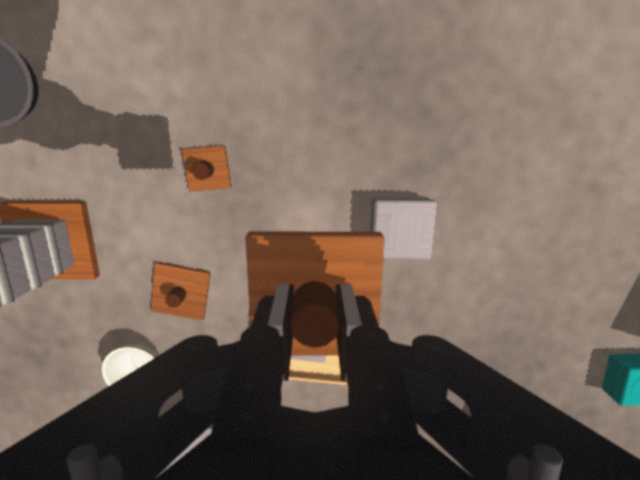

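The held cover spans (248–383, 233–~355), square to the fingers. I'm moving it over the column.

jog_arm(commands=[-0.107,-0.612,-0.02,0,0,0,10,-0.107,-0.612,-0.02,0,0,0,10,-0.107,-0.612,0,0,0,0,10,-0.107,-0.612,0,0,0,0,10,-0.107,-0.612,0,0,0,0,10,-0.107,-0.612,0,0,0,0,10,-0.107,-0.612,0,0,0,0,10,-0.107,-0.612,0,0,0,0,10,-0.107,-0.612,0,0,0,0,10,0,0,0,0,0,0,10,0,0,0,0,0,0,10,0,0,0,0,0,0,10])

```text
t: 51.82
tool_pos: [0.5818, -0.3202, 0.2932]
tool_rot: [0.372, -3.119, -0.001]
contact_force: [0.3, -0.3, -1.3]
opening: 0.0184
grip_force: 39.3
```

```bash
python3 - <<'E'
from h import *
d=eyes.get_image("wrist"); W=cloud(d); p=np.array(ctrl.get_obs()["tool_pos"])
dz=W-p; m=(dz[...,2]>-.006)&(dz[...,2]<.001)&(np.hypot(dz[...,0],dz[...,1])<.055)
m=cv2.morphologyEx(m.astype(np.uint8),cv2.MORPH_OPEN,np.ones((5,5))).astype(bool)
Q=W[m]; print(len(Q),np.median(dz[...,2][m]),cv2.minAreaRect((Q[:,:2]*1000).astype(np.float32)))
plan([(.582,-.321,.2042,103.6)])
E
```

```text
8408 -0.0022834429215477237 ((580.1880493164062, -320.46661376953125), (60.49727249145508, 60.00047302246094), 13.47834300994873)
now [ 0.5819 -0.3202  0.2935] yaw 103.6 tilt [-0.  0.] t 51.88
(0.582, -0.321, 0.2042, 103.6) turn az -0.00 then x 0.001 y -0.013 z 1.489
```

jog_arm(commands=[0,-0.02,0.5,0,0,0,10,0,0,0.5,0,0,0,10,0,0,0.25,0,0,0,10,0,0,0.15,0,0,0,10,0,0,0.08,0,0,0,10,0,0,0.01,0,0,0,10,0,0,0,0,0,0,10])

```text
t: 52.75
tool_pos: [0.5827, -0.3227, 0.2052]
tool_rot: [-0.37, 3.119, -0.002]
contact_force: [0.7, -0.9, -1.4]
opening: 0.0183
grip_force: 39.3
```

jog_arm(commands=[0,0,0,0,0,0,45,0,0,0,0,0,0,45,0,0,0,0,0,0,45,0,0,0,0,0,0,45,0,0,-0.3,0,0,0,45,0,0,-0.6,0,0,0,45,0,0,-0.6,0,0,0,45,0,0,-0.6,0,0,0,45,0,0,0,0,0,0,45,0,0,0,0,0,0,45])

```text
t: 54.0
tool_pos: [0.5823, -0.3223, 0.3304]
tool_rot: [-0.37, 3.119, -0.0]
contact_force: [-0.3, 0.1, 0.1]
opening: 0.0448
grip_force: 0.0
```

```bash
python3 - <<'E'
from h import *
for c in("top","scene","wrist"): d=meas(c,dict(plate=(.58,-.32)),.197,.21); meas(c,dict(knob=(.58,-.32)),.215,.235,.03)
d=eyes.get_image("scene"); i=d["image"]; save(np.hstack([cv2.resize(i[170:350,100:280],(500,500),interpolation=2),cv2.resize(i[220:310,265:355],(300,500),interpolation=2)]),"end.png")
E
```

```text
top plate 852 z0.2026 [ 581.2 -320.4] [60.  62.1] 13.4
top knob 104 z0.2257 [ 580.8 -320. ] [19.4 18. ] 84.3
scene plate 476 z0.2024 [ 583.  -321.7] [65.9 61.8] 14.6
scene knob 74 z0.2247 [ 582.  -321.4] [20.8 18.8] 9.9
wrist plate 4936 z0.2027 [ 581.3 -322.9] [59.8 60.1] 13.4
wrist knob 619 z0.2264 [ 581.3 -323. ] [18.9 19.3] 57.5
```

View pics/end.png

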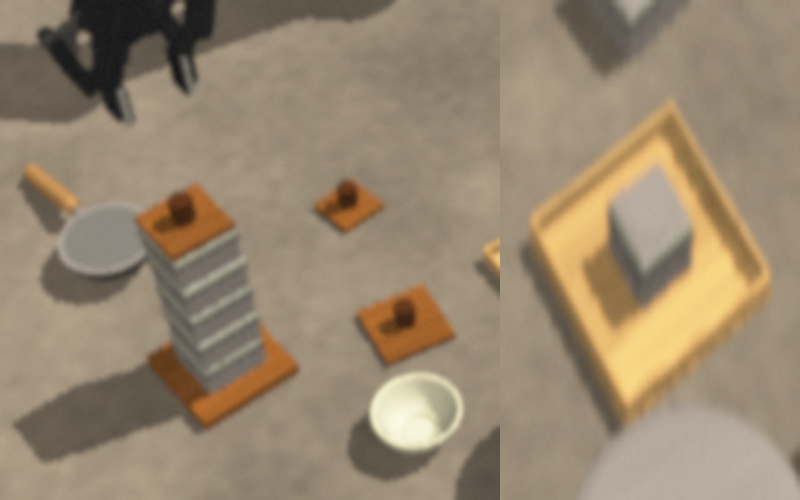

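The column of five tins with the cover on top stands flush (185,290), the small tin is upright in the tray (650,235), and the gripper is clear.

```bash
python3 -c "
from h import *
print(job.finish_job())"
```

```text
the job is handed in; nothing more can be done
None
```

I moved the small tin into the tray, stacked all four loose 60 mm tins on the stand's tin with the 60 mm cover on top, and handed the job in at about 54 s; no verdict came back, but my last measurements put the cover within about 3 mm of the stand's centre and square to it, well inside the limits.

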